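# Dock the gift-box tray and latch it in

### The arm

A 6-joint arm with a two-finger parallel gripper is mounted at the origin on the work surface. World frame = base frame: x ahead of the robot, y to its left, z up, the work surface at z = 0. Lengths are in m, angles in rad, forces in N, time in s.
With the tool pointing down it reaches from about 0.375 to 0.975 m from the base axis. Payload 3.8 kg.
Tool frame: the origin (TCP) lies midway between the tips of the shut fingers; the grasp point (between the pads) lies 19 mm behind it; z points along the fingers, y is the direction in which the jaws open and shut (so a half turn about z gives the same grasp; the last joint's range is limited). The gripper opens to 88 mm and grips with 3 to 60 N. Pads are 18 mm wide; open, the fingers measure 123 mm over their backs; the gripper's body (75 mm by 187 mm) begins 45 mm behind the grasp point.
Start: joints at [1.18, 0.264, 1.604, -0, 1.274, -0.037], TCP at [0.234, 0.633, 0.239] pointing down, gripper open.
Joint ranges: [-2.63, 2.63], [-0.94, 2.18], [0.31, 2.57], [-1.31, 4.45], [0, 2.66], [-2.55, 2.55]. Speed limits (rad/s): [2.57, 2.57, 3.14, 3.14, 3.14, 3.14].

### API

Orientations are given as a rotation vector (axis times angle).
In Python, from bench import r, planner, state, viewer gives the robot as it stands. Calls block until the motion is done:
- r.move_to(position, orientation): joint-space move of the TCP to a pose.
- r.line_to(position, frame=None, velocity=0.15, guard=None): straight line of the TCP; frame=None keeps the orientation; velocity is the mean speed in m/s. With guard (N) it stops when the force on the tool has changed by that much, and returns True; else False.
- r.move_joints(angles): joint-space move.
- r.let_go() and r.grab(strength=None): open the fingers fully, or close them until they stop; strength is the grip in N (None keeps the last).
- r.sleep(seconds).
- planner.inverse_kinematics(position, orientation): joint angles nearest the present ones, or None.
- state(): the state.
- viewer.snapshot(name): name is "scene" or "top"; returns (picture, depth): 480x640x3 uint8, blue, green, red; 480x640 float32, m along the optical axis (not along the pixel's ray), 0 where there is no reading.
- viewer.get_calibration(name): a dict with "K" (3x3 intrinsics, pixels), "D" ([k1, k2, p1, p2, k3] as OpenCV has them; the pictures are not rectified), "T" (4x4, takes a point from camera to world coordinates). Camera axes: x right, y down, z forward; pixel columns grow to the right and rows downward; lengths in m; the calibration is good to about 2 mm. A picture is of the moment at which its call begins. get_calibration takes no time and is no camera call.
A pose or a line that the arm cannot do raises r.MotionError and nothing moves.
- r.close_job(): hands the job in, once; it reports no verdict.
The state is a dict: "t": time; "joint_positions": joint angles; "joint_vel": joint speeds; "effort": joint torques, N m; "tcp_pos": TCP position; "tool_rot": TCP orientation; "wrist_force": force on the tool from outside, world axes, zero at the start; "ft_torque": the same for the moment, N m; "finger_gap": finger opening in m.
Only numpy, scipy, OpenCV 4.12 (cv2) and the standard library are available. Lean on these libraries where they do the work, as an engineer would, in place of code of your own. Each camera call takes 0.05 s, during which the arm holds its last target.

### The job

With closed fingertips, push the white tray that holds the blue gift box all the way home into its bay of the grey rack, then push the red latch round as far as it goes so that it lies across the front of that tray. Only push: lift nothing, keep the gift box and the muffins standing in their trays, and leave the muffin tray and everything else on the bench where they are.

Things in the scene. Friction and masses are not known exactly. Their poses are not given: they have to be found in the camera images.
- rack: Grey steel rack fixed on the bench; mm: 436 wide, 230 deep, 110 high. Origin on the bench, mid front plane; x points into the bays (the way a tray is pushed), y left seen from the robot. Two open-topped bays centred at y = +111 and -111, side guides, back stop; runners 12 high reach out to x = -50. A tray fully home has its front face at x = +2. Dark post, 36 wide, 78 high, at x -37 to 13, y 0.
- latch (a joint): Red swing latch on the rack's dark post; vertical axis at rack x = -20 mm, y = 0. In rad: 0 = arm points towards the robot (rack -x), positive = swung left (rack +y), negative = right; stops at +-1.571, across the left or right tray's front. Turns easily (0.6 N at the peg), stays where left. Arm 82 to 92 mm above the bench, over the tray rims. A tray sticking out blocks its peg.
- latch_peg (a point): Point on the axis of the upright round red peg at the end of the latch arm, 105 mm above the bench. The peg is 16 mm thick, reaches from 40 to 115 mm above the bench, and stands 85 mm from the latch's axis.
- gift_tray: White plastic tray with the one blue gift box in it; loose on the runners; mm: 220 deep (its x), 160 wide (its y), 62 high, walls and floor 5; 0.4 kg. Origin under its centre, 12 mm above the bench; its x points into the rack. In the left or the right bay; its front starts 48 to 110 mm in front of the rack's front plane; takes about 3 to 9 N to push.
- gift_tray_front (a point): Middle of the outer face of the gift tray's front wall (the wall facing the robot), half-way up, 43 mm above the bench; the wall's rim is 74 mm above the bench
- gift_box: Blue eight-sided cake box with white dots, 120 mm across, 58 mm high, standing loose in the gift tray; origin under its centre
- muffin_tray: White tray of the same kind and size, holding two brown muffins, in the other bay, also sticking out; origin under its centre; must stay where it is
- muffin_a: Brown muffin 62 mm across, 53 mm high, standing in the muffin tray; origin under its centre
- muffin_b: Second such muffin in the muffin tray; origin under its centre
- spare_box: closed blue cake box like the gift box, 130 mm across, 58 mm high, standing alone on the bench to the left; origin under its centre; leave it alone
- sprinkle_jar: orange jar with a yellow cap, 64 mm across, 100 mm high, on the bench to the right; origin under its centre; leave it alone
- pastry_brush: pastry brush lying on the bench to the right; origin under its middle; leave it alone
- ribbon_roll: blue ribbon roll (ring) 90 mm across, 30 mm high, on the bench to the left; origin under its centre; leave it alone
Not all that is in view belongs to the job. Leave any turquoise look-alike of the muffin_b alone.

How it is judged:
By the outcome, as a careful person would: the job done as asked, in the order asked, and still so for the second after the job is handed in, with the robot touching nothing.
It also fails if it takes over 48 s, if anything falls off the work surface, if the arm or the gripper's body presses on something with over 40 N, if the wrist force passes 120 N, or if a joint passes its speed limit or range.

## Working session

There is one attempt and no reset: what is moved stays moved. The work goes in short steps, each a Python script; the robot and the scene stay as the last script left them, time stands still between calls to the robot, and variables do not carry over. Pictures are saved under pics/ and viewed, and the job is handed in when it is done.

```bash
mkdir -p pics; ls; python3 - <<'E'
from bench import r,planner,state,viewer
import cv2,numpy as np
for n in("scene","top"):
    p,d=viewer.snapshot(n);cv2.imwrite(f"pics/{n}0.png",p);np.save(f"{n}0.npy",d)
    c=viewer.get_calibration(n);print(n,c)
s=state();print(s["t"],s["tcp_pos"],s["tool_rot"],s["finger_gap"])
E
```

```text
pics
scene {'K': array([[595.77578922,   0.        , 310.94096621],
       [  0.        , 595.77578922, 248.02543802],
       [  0.        ,   0.        ,   1.        ]]), 'D': array([-0.16625707,  0.        ,  0.        ,  0.        ,  0.        ]), 'T': array([[ 0.28020575,  0.7993666 , -0.5315052 ,  1.33345133],
       [ 0.95986428, -0.22636322,  0.16559065, -0.22948896],
       [ 0.01205441, -0.55657231, -0.83071172,  1.30981598],
       [ 0.        ,  0.        ,  0.        ,  1.        ]])}
top {'K': array([[507.82483176,   0.        , 319.13030852],
       [  0.        , 507.82483176, 235.01672876],
       [  0.        ,   0.        ,   1.        ]]), 'D': array([-0.08379985,  0.        ,  0.        ,  0.        ,  0.        ]), 'T': array([[-0.01086749, -0.98614554,  0.16552602,  0.32128532],
       [-0.99988292,  0.00893362, -0.01242321,  0.01398701],
       [ 0.01077235, -0.16564165, -0.98612717,  1.34621257],
       [ 0.        ,  0.        ,  0.        ,  1.        ]])}
0.1 [0.23363479 0.63257541 0.23750596] [-0.55279746 -3.09212797  0.00317481] 0.08765366261924855
```

View pics/top0.png

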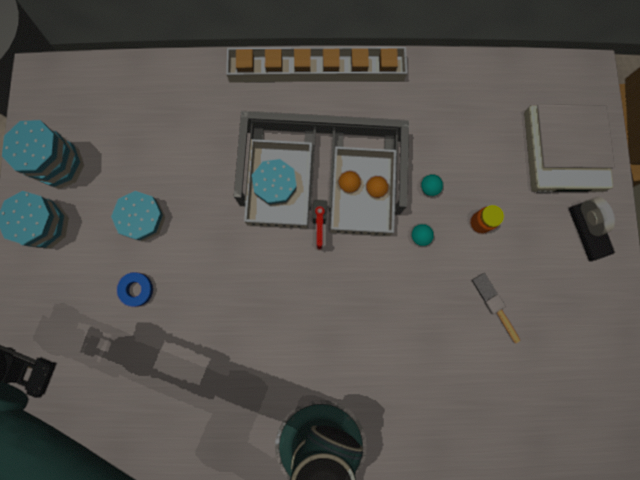

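View pics/scene0.png

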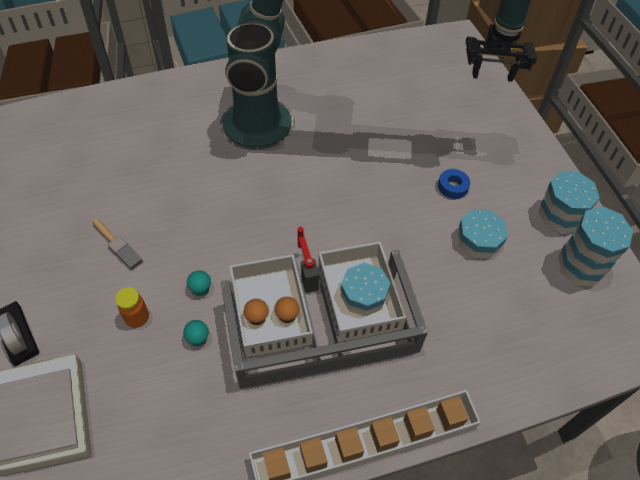

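The top view has blue boxes at (274,181) in the left tray, at (137,215) alone on the bench, and in stacks at (35,150) and (30,220). Only the one at (274,181) sits in a rack tray, so the left tray is the gift tray. The muffins are at (349,181) and (377,186), the turquoise look-alikes at (432,185) and (422,235), and the red latch at (320,228). I'll confirm this in an enlarged crop.

```bash
python3 - <<'E'
import cv2
p=cv2.imread("pics/top0.png")
cv2.imwrite("pics/top0c.png",cv2.convertScaleAbs(cv2.resize(p[100:260,225:425],None,fx=4,fy=4,interpolation=cv2.INTER_CUBIC)[:600],alpha=1.6))
p=cv2.imread("pics/scene0.png")
cv2.imwrite("pics/scene0c.png",cv2.resize(p[220:390,215:435],None,fx=3.5,fy=3.5,interpolation=cv2.INTER_CUBIC))
E
```

```text
(no output)
```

View pics/top0c.png

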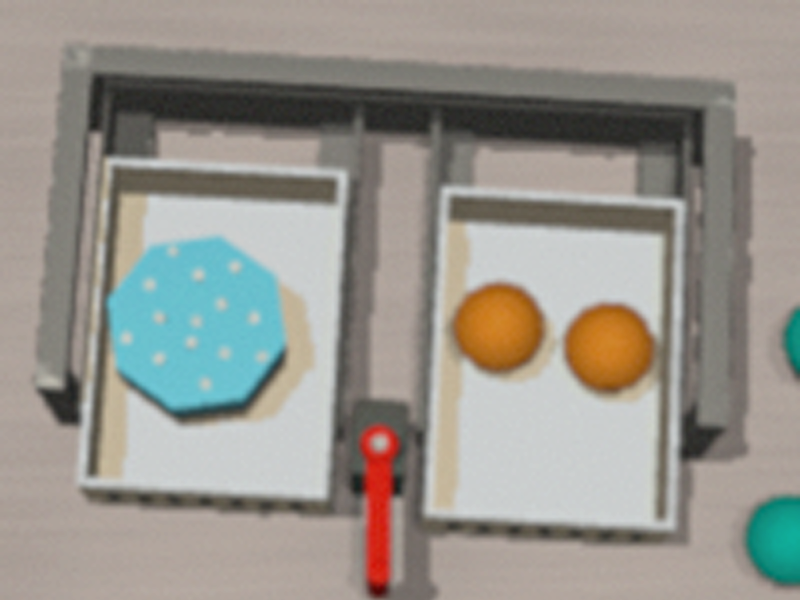

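View pics/scene0c.png

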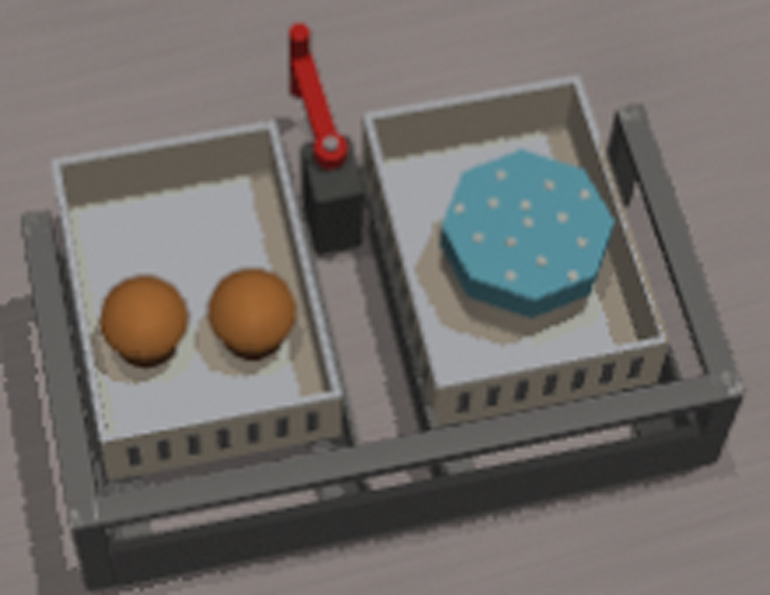

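The crop shows the octagonal gift box in the left tray, with its front rim corners at crop pixels (80,488) and (330,500). The latch hub is at (380,442) and the peg at about (377,585). Next I'll turn these into world positions.

```bash
cat > h.py <<'E'
import numpy as np,cv2
from bench import r,planner,state,viewer
def w(n,uv,z):
    c=viewer.get_calibration(n);uv=np.array(uv,float).reshape(-1,1,2)
    q=cv2.undistortPoints(uv,c["K"],np.array(c["D"])).reshape(-1,2)
    d=np.c_[q,np.ones(len(q))]@c["T"][:3,:3].T;o=c["T"][:3,3]
    return o+d*((z-o[2])/d[:,2])[:,None]
def top(cuv,z): return w("top",(np.array(cuv,float)+.5)/4-.5+[225,100],z)
def scn(cuv,z): return w("scene",(np.array(cuv,float)+.5)/3.5-.5+[215,220],z)
def px(n,P):
    c=viewer.get_calibration(n);Ti=np.linalg.inv(c["T"])
    return cv2.projectPoints(np.array(P,float).reshape(-1,1,3),cv2.Rodrigues(Ti[:3,:3])[0],Ti[:3,3],c["K"],np.array(c["D"]))[0].reshape(-1,2)
E
python3 - <<'E'
from h import *
np.set_printoptions(precision=4,suppress=True)
k=top([(68,48),(737,85),(36,380),(730,432)],.11);print("rack BL BR FL FR\n",k, np.linalg.norm(k[0]-k[1]),np.linalg.norm(k[0]-k[2]),np.linalg.norm(k[2]-k[3]))
k=scn([(80,522),(742,390),(22,213),(640,106)],.11);print("rack scene BR BL FR FL\n",k,np.linalg.norm(k[0]-k[1]),np.linalg.norm(k[2]-k[3]))
print("gift tray FL FR BL BR\n",top([(80,488),(331,501),(107,158),(349,171)],.074))
print(scn([(577,77),(363,115),(664,342),(433,390)],.074))
print("muff FL FR BL BR\n",top([(424,517),(674,530),(441,187),(685,200)],.074))
print("latch axis,peg",top([(380,442)],.095),top([(377,588)],.11),scn([(331,147)],.095),scn([(299,33)],.115))
print("box",top([(196,324)],.075))
d=np.load("top0.npy");print(d[145:150,305:309])
E
```

```text
rack BL BR FL FR
 [[ 0.8544  0.1955  0.11  ]
 [ 0.8264 -0.2372  0.11  ]
 [ 0.6333  0.2115  0.11  ]
 [ 0.5963 -0.2226  0.11  ]] 0.4336146082253132 0.22166355337239138 0.43563777939711557
rack scene BR BL FR FL
 [[ 0.8226 -0.2297  0.11  ]
 [ 0.8517  0.1966  0.11  ]
 [ 0.5962 -0.219   0.11  ]
 [ 0.6285  0.2108  0.11  ]] 0.42728758386137977 0.43095612894632696
gift tray FL FR BL BR
 [[0.5712 0.1878 0.074 ]
 [0.5613 0.0276 0.074 ]
 [0.7924 0.1735 0.074 ]
 [0.7819 0.0143 0.074 ]]
[[0.5713 0.1889 0.074 ]
 [0.5606 0.0308 0.074 ]
 [0.7893 0.1722 0.074 ]
 [0.7799 0.0131 0.074 ]]
muff FL FR BL BR
 [[ 0.5504 -0.0315  0.074 ]
 [ 0.5406 -0.1909  0.074 ]
 [ 0.7704 -0.0459  0.074 ]
 [ 0.7608 -0.2064  0.074 ]]
latch axis,peg [[ 0.5949 -0.0037  0.095 ]] [[ 0.4998 -0.0006  0.11  ]] [[ 0.5931 -0.0025  0.095 ]] [[ 0.5077 -0.0013  0.115 ]]
box [[0.6784 0.1141 0.075 ]]
[[1.3406 1.338  1.3348 1.3353]
 [1.3425 1.3475 1.3423 1.3408]
 [1.3599 1.3523 1.354  1.35  ]
 [1.3655 1.3609 1.3584 1.3622]
 [1.3683 1.369  1.3673 1.3695]]
```

Rack yaw is about -0.067 rad, with its origin near (0.6135, -0.005). The gift tray front is at rack x of about -55 mm, so it has to travel 57 mm. The latch is at about 0 and the muffin tray front is at about -61 mm. First I'll close the fingers and push the tray with a guard.

```bash
cat >> h.py <<'E'
yaw=-.067;O=np.array([.6135,-.005])
def W(x,y,z):
    c,s=np.cos(yaw),np.sin(yaw);return [O[0]+c*x-s*y,O[1]+s*x+c*y,z]
def Rk(p):
    c,s=np.cos(yaw),np.sin(yaw);d=np.array(p[:2])-O;return np.array([c*d[0]+s*d[1],-s*d[0]+c*d[1],p[2]])
def rot(b): # tool down, jaw axis turned by b (about +z) from rack y
    a=-(yaw+b)/2;return [np.pi*-np.sin(a),np.pi*-np.cos(a),0.]
def rep(m=""):
    s=state();print(m,"t%.2f"%s["t"],"rack",Rk(s["tcp_pos"]).round(4),"F",np.round(s["wrist_force"],1),"gap",round(s["finger_gap"],4))
E
python3 - <<'E'
from h import *
r.grab(20);rep("shut")
r.move_to(W(-.11,.110,.18),rot(0));rep("above")
r.line_to(W(-.11,.110,.055),velocity=.15);rep("down")
g=r.line_to(W(-.05,.110,.055),velocity=.06,guard=2);rep("contact %s"%g)
p,d=viewer.snapshot("top");cv2.imwrite("pics/top1.png",cv2.resize(p[60:260,205:425],None,fx=3,fy=3))
print(state()["tool_rot"],rot(0))
E
```

```text
shut t1.40 rack [-0.4215  0.6113  0.2387] F [ 0.2 -0.1 -0.3] gap 0.0001
above t3.52 rack [-0.1099  0.1107  0.1802] F [-0.5 -0.2 -0.4] gap 0.0006
down t4.51 rack [-0.1092  0.1103  0.0558] F [-0.6  0.5  0.8] gap 0.0004
contact True t5.24 rack [-0.0641  0.1099  0.0548] F [ 0.9 -0.   0.4] gap 0.0002
[-1.05773691e-01 -3.13841873e+00  3.13608780e-04] [np.float64(-0.10522367010747893), np.float64(-3.1398299922668538), 0.0]
```

View pics/top1.png

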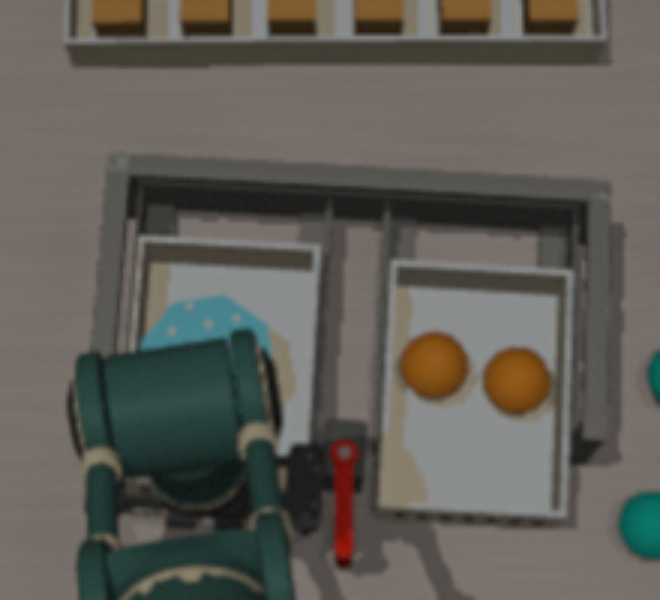

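The gripper is in contact with the tray front at rack x of about -55 mm, as measured. The gripper body's end at crop (305,480) is beside the latch at (345,500) and clear of it. Now I'll push home.

```bash
python3 - <<'E'
from h import *
g=r.line_to(W(-.012,.110,.055),velocity=.05,guard=22);rep("p1 %s"%g)
g=r.line_to(W(.004,.110,.055),velocity=.02,guard=18);rep("p2 %s"%g)
p,d=viewer.snapshot("scene");cv2.imwrite("pics/scene2.png",cv2.resize(p[200:390,195:445],None,fx=3,fy=3))
E
```

```text
p1 False t6.53 rack [-0.0116  0.11    0.0554] F [-1.2 -0.3 -0.5] gap 0.0
p2 True t6.96 rack [-0.0103  0.1099  0.0546] F [-0.3  0.5  0.3] gap 0.0001
```

View pics/scene2.png

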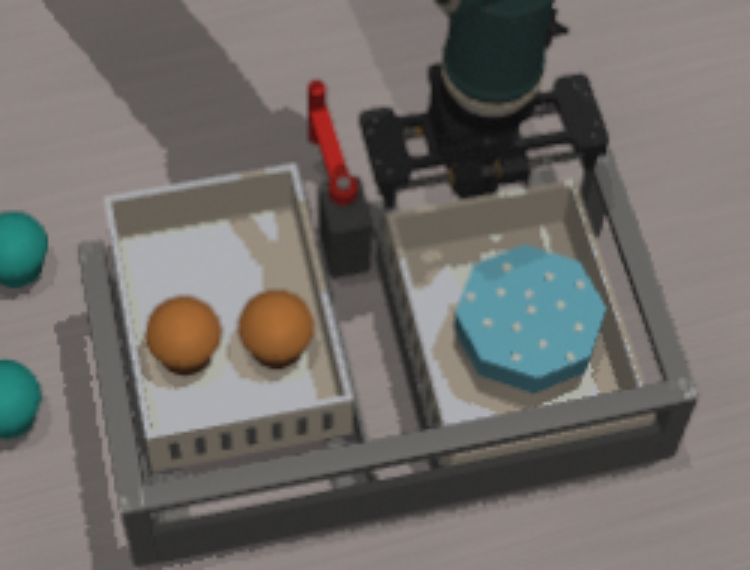

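The guard stopped with the tray front at about -1.3 mm. I'll check with a firmer push whether this is really the back stop.

```bash
python3 - <<'E'
from h import *
for gd in (18,30):
    g=r.line_to(W(.004,.110,.055),velocity=.015,guard=gd);rep("g%d %s"%(gd,g))
E
```

```text
g18 True t7.58 rack [-0.0106  0.1096  0.053 ] F [ 0.7  0.7 -0.1] gap 0.0004
g30 True t8.28 rack [-0.011   0.1094  0.0521] F [ 0.6  0.1 -0.1] gap 0.0007
```

```bash
python3 - <<'E'
from h import *
r.line_to(W(-.05,.110,.055),velocity=.12)
r.line_to(W(-.11,.110,.17),velocity=.2);rep()
r.move_to(W(-.14,-.03,.2),rot(-np.pi/2));rep()
print(state()["joint_positions"])
for n in("top","scene"):
    p,d=viewer.snapshot(n);cv2.imwrite(f"pics/{n}3full.png",p)
    if n=="top": c=p[100:260,225:425];f=4
    else: c=p[220:390,215:435];f=3.5
    cv2.imwrite(f"pics/{n}3c.png",cv2.convertScaleAbs(cv2.resize(c,None,fx=f,fy=f,interpolation=cv2.INTER_CUBIC)[:600],alpha=1.4))
E
```

```text
t9.55 rack [-0.1099  0.1099  0.1693] F [ 0.2 -0.1 -0.1] gap 0.0007
 t10.73 rack [-0.1402 -0.0299  0.1991] F [0.7 0.2 0.5] gap 0.0001
[-1.06738477e-01 -9.50499913e-02  2.06649434e+00  2.11954025e-04
  1.17175899e+00 -4.07899293e-02]
```

View pics/top3c.png

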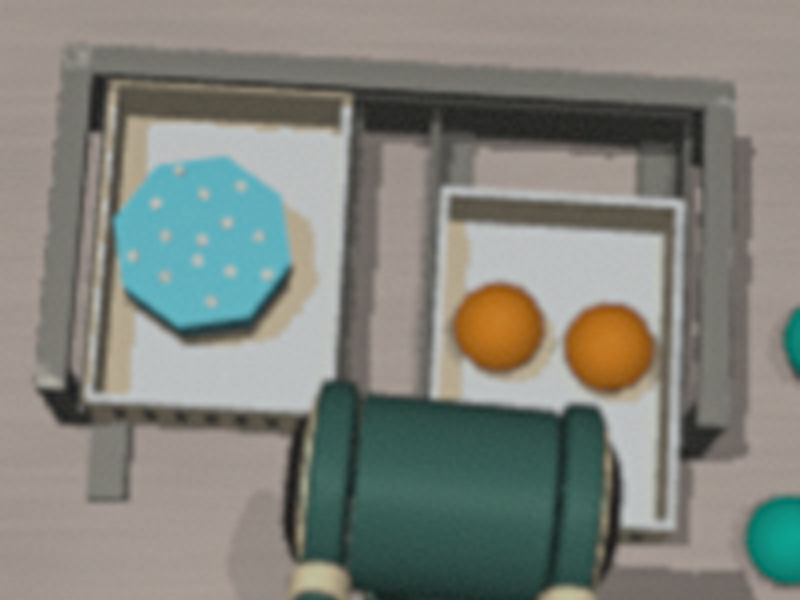

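View pics/scene3c.png

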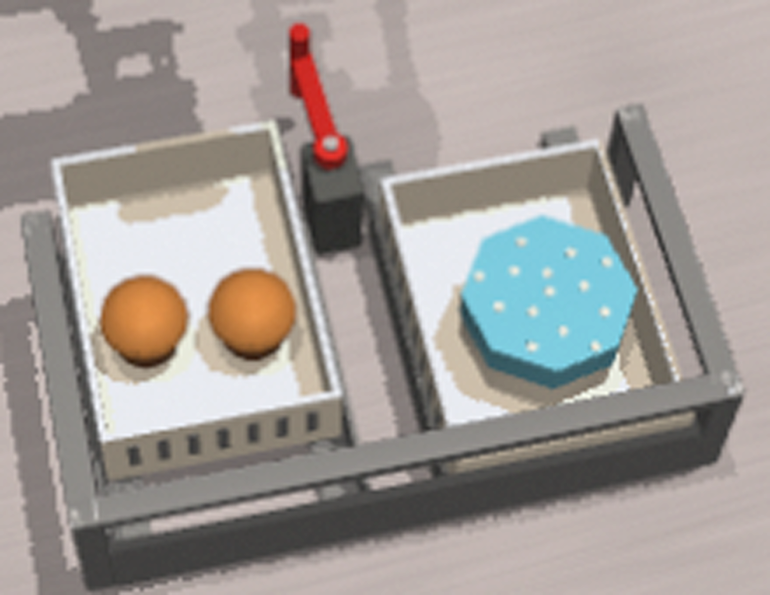

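```bash
python3 - <<'E'
from h import *
np.set_printoptions(precision=4,suppress=True)
for n,z in(("front",[(86,401),(290,412)]),("back",[(107,80),(352,94)])):
    for q in top(z,.074): print(n,Rk(q))
for q in scn([(601,142),(382,184)],.074): print("scene front",Rk(q))
print("top wall inner edge",[Rk(q) for q in top([(120,78),(340,92),(600,104)],.11)])
# crops: raw pixel zoom of back wall
p=cv2.imread("pics/top3full.png")
cv2.imwrite("pics/top3z.png",cv2.convertScaleAbs(cv2.resize(p[105:145,235:335],None,fx=8,fy=8,interpolation=cv2.INTER_NEAREST),alpha=1.6))
E
```

```text
front [0.0019 0.1903 0.074 ]
front [0.0023 0.0588 0.074 ]
back [0.2209 0.1946 0.074 ]
back [0.2204 0.0318 0.074 ]
scene front [0.0021 0.1918 0.074 ]
scene front [0.0036 0.0324 0.074 ]
top wall inner edge [array([0.2082, 0.1808, 0.11  ]), array([0.2068, 0.0386, 0.11  ]), array([ 0.209, -0.129,  0.11 ])]
```

View pics/top3z.png

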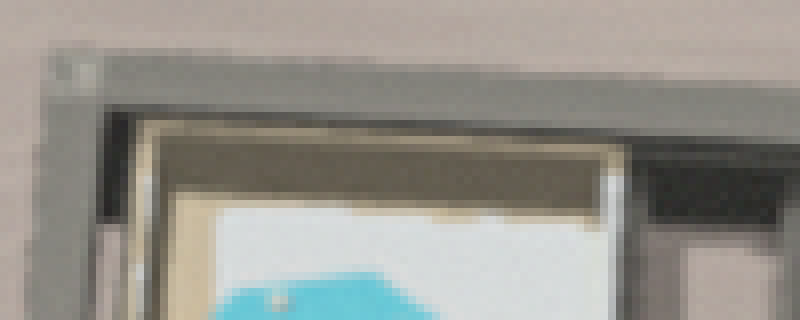

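The tray's front edge measures +2 to +3 mm in both cameras and its back rim is against the stop, so it is home. The box stands, and the muffin tray is unmoved. Next is the latch sweep, with the tool turning so it pushes along the peg's path.

```bash
cat >> h.py <<'E'
def P(th,gap,z=.065,Rc=.085):
    e=np.array([-np.cos(th),np.sin(th)]);t=np.array([np.sin(th),np.cos(th)])
    q=np.array([-.02,0])+Rc*e-t*(.017+gap);return W(q[0],q[1],z)
E
python3 - <<'E'
from h import *
r.move_to(P(-.03,.016,.17),rot(-np.pi/2));rep()
r.line_to(P(-.03,.016),velocity=.12);rep("down")
for th in np.linspace(0,1.45,10):
    g=r.line_to(P(th,0),frame=rot(-np.pi/2-th),velocity=.06,guard=12);rep("th%.2f %s"%(th,g))
    if g: break
p,d=viewer.snapshot("scene");cv2.imwrite("pics/scene4.png",cv2.resize(p[180:390,195:445],None,fx=2.8,fy=2.8))
E
```

```text
t11.14 rack [-0.1044 -0.0352  0.1687] F [ 0.1  0.2 -0.9] gap 0.0002
down t12.17 rack [-0.1032 -0.0356  0.0659] F [-0.2  0.5  0.7] gap 0.0005
th0.00 False t12.62 rack [-0.1049 -0.0164  0.0652] F [-0.8 -0.1  0.7] gap 0.0004
th0.16 False t13.01 rack [-0.1067 -0.0031  0.065 ] F [-1.  -0.2  0. ] gap 0.0003
th0.32 False t13.39 rack [-0.106   0.0106  0.065 ] F [-0.1 -0.3 -1. ] gap 0.0002
th0.48 False t13.78 rack [-0.1032  0.0242  0.065 ] F [-0.2  0.2 -0.6] gap 0.0003
th0.64 False t14.16 rack [-0.0982  0.0372  0.065 ] F [ 0.5  0.2 -0.1] gap 0.0005
th0.81 False t14.54 rack [-0.0912  0.0493  0.065 ] F [-0.1  0.1  0.1] gap 0.0008
th0.97 False t14.93 rack [-0.0824  0.06    0.065 ] F [-0.7  0.3  0.6] gap 0.0003
th1.13 False t15.31 rack [-0.072   0.0693  0.0649] F [0.3 0.2 1.1] gap 0.0006
th1.29 False t15.69 rack [-0.0603  0.0767  0.0649] F [-0.1  0.8  0.4] gap 0.0001
th1.45 False t16.07 rack [-0.0474  0.0821  0.0649] F [-0.3  0.2  0.8] gap 0.0008
```

View pics/scene4.png

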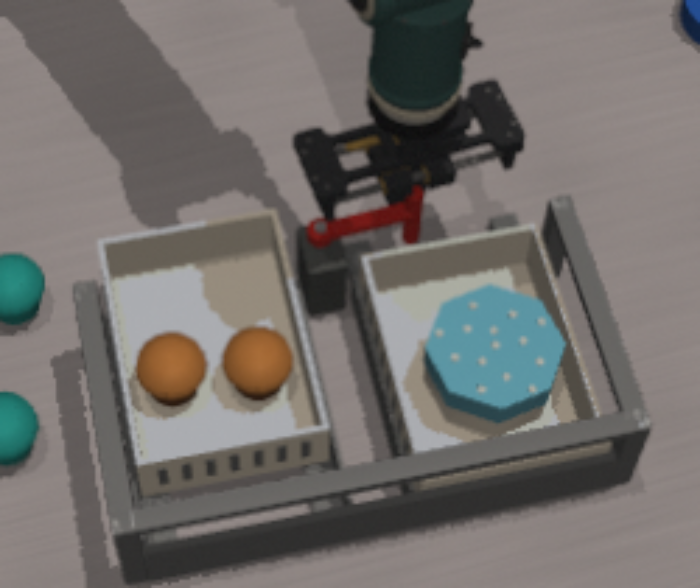

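The peg at (414,215) has swung almost across the gift tray's front. I'll push it to the stop with a light guard, then back off and look.

```bash
python3 - <<'E'
from h import *
f=rot(-np.pi)
for gd in(10,14):
    g=r.line_to(W(-.026,.085,.065),frame=f,velocity=.02,guard=gd);rep("g%d %s"%(gd,g))
r.line_to(W(-.075,.085,.065),velocity=.1)
r.line_to(W(-.12,.085,.2),velocity=.2)
r.move_to([.35,.35,.25],f);rep()
for n in("top","scene"):
    p,d=viewer.snapshot(n);cv2.imwrite(f"pics/{n}5full.png",p)
    if n=="top": c=p[100:260,225:425];fx=4
    else: c=p[220:390,215:435];fx=3.5
    cv2.imwrite(f"pics/{n}5c.png",cv2.convertScaleAbs(cv2.resize(c,None,fx=fx,fy=fx,interpolation=cv2.INTER_CUBIC)[:600],alpha=1.4))
E
```

```text
g10 True t16.70 rack [-0.0411  0.0834  0.0641] F [-0.4 -0.3 -0.2] gap 0.0007
g14 True t17.12 rack [-0.041   0.0835  0.0629] F [ 0.5  0.2 -0.7] gap 0.0002
 t19.62 rack [-0.2863  0.3359  0.2492] F [-0.3  0.   0.3] gap 0.0002
```

View pics/top5c.png

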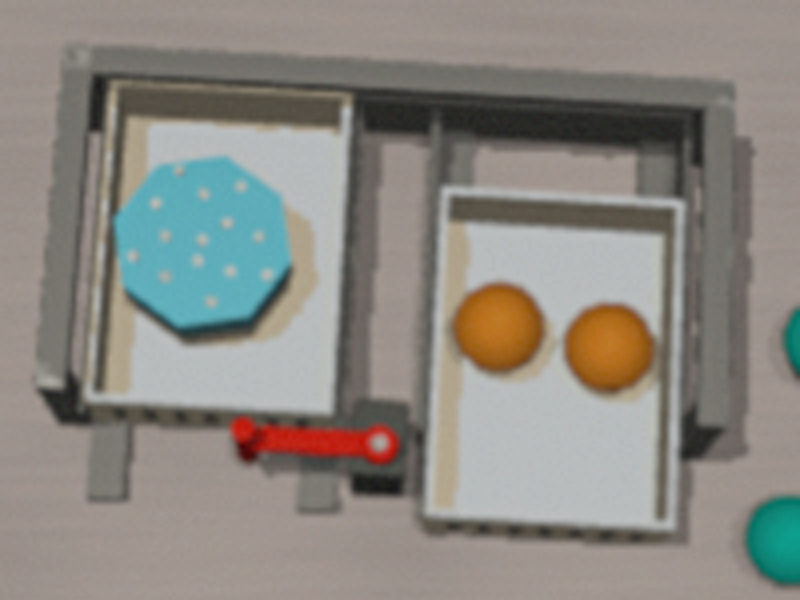

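View pics/scene5full.png

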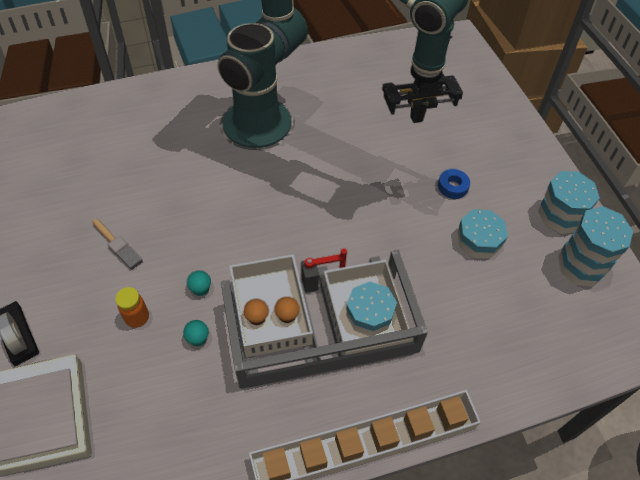

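```bash
python3 - <<'E'
from h import *
a=Rk(top([(380,442)],.095)[0]);p=Rk(top([(244,427)],.115)[0]);print(a,p,np.arctan2(p[1]-a[1],-(p[0]-a[0])))
print([Rk(q).round(4) for q in top([(86,401),(334,413)],.074)])
r.close_job()
E
```

```text
[-1.86511782e-02  3.78726718e-05  9.50000000e-02] [-0.01843873  0.08480645  0.115     ] 1.57330252338828
[array([0.0019, 0.1903, 0.074 ]), array([0.0032, 0.0306, 0.074 ])]
the job is handed in; nothing more can be done
```

The gift tray is home in the left bay and the red latch lies across its front. I handed the job in at about 20 s of the 48 s allowed.

- **Tray:** I pushed it with closed fingertips against the back stop. It did not move further under two firmer pushes, guarded at 18 N and 30 N. In the pictures its front measures +2 to +3 mm, against +2 mm for fully home.
- **Latch:** I pushed the peg round to its left stop, which held against two light pushes. The final picture gives an angle of about 1.573 rad, against a stop at 1.571.
- **Everything else:** In the last pictures the gift box and muffins are standing, and the muffin tray and the other things on the bench look unmoved. The arm was clear of everything at hand-in.
- **One disagreement:** At both stops the arm's own position read about 3 to 4 mm short of the expected value. The cameras put the tray and latch fully in place, so I took this as a small position or calibration offset.

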